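# Gauge an unmarked tooling pin on the hole gauge

## Task

The tooling pin in the small single stand has lost its tag: find its size on the hole gauge. Push its shank right through one hole after the other, from the largest down, feeling gently (no harder than about 20 N, the edges are ground), until a hole refuses it when pressed on its mouth; then leave the pin standing fully home, shoulder on the plate and let go, in the smallest hole that it passed. Leave the two pins in the rack and the other things on the bench alone.

Things in the scene. Friction and masses are not known exactly. Their poses are not given: they have to be found in the camera images.
- gauge: hole gauge, fixed: a steel plate 160 mm long (y), 56 wide (x), 12 thick on two end cheeks, open below, its top 50 mm above the bench; origin at bench height under its centre, z up. Four round through holes in one row along y step down in size from +y to -y, each with a 1.2 mm chamfered mouth
- gauge_hole0 (a point): centre of the mouth of the largest hole of the gauge, 17 mm in diameter, on the plate's top face, 48 mm to the +y side of the plate's centre; axes as the gauge's
- gauge_hole1 (a point): centre of the mouth of the second largest hole of the gauge, 14 mm in diameter, on the plate's top face, 14 mm to the +y side of the plate's centre; axes as the gauge's
- gauge_hole2 (a point): centre of the mouth of the third hole of the gauge, 11 mm in diameter, on the plate's top face, 18 mm to the -y side of the plate's centre; axes as the gauge's
- gauge_hole3 (a point): centre of the mouth of the smallest hole of the gauge, 8 mm in diameter, on the plate's top face, 48 mm to the -y side of the plate's centre; axes as the gauge's
- pin_1_head (a point): tooling pin, 74 mm, 0.1 kg: round steel shank 34 mm long with chamfered foot, under a knurled head 26 mm across, 40 mm tall, whose flat underside is the shoulder. The three pins' shanks measure 16, 13 and 10 mm, but not known which; the heads are alike. Point on the axis in the head, 23 mm above the shoulder, 57 mm above the foot, where to grasp; z up along the pin
- pin_1_tip (a point): centre of the foot of pin_1's shank, the lowest point of its axis; z along the pin. With the pin home (shoulder on the plate) it lies 34 mm below the plate's top; a hole too small for the shank stops it less than 2 mm below the top
- pin_2_head (a point): tooling pin, 74 mm, 0.1 kg: round steel shank 34 mm long with chamfered foot, under a knurled head 26 mm across, 40 mm tall, whose flat underside is the shoulder. The three pins' shanks measure 16, 13 and 10 mm, but not known which; the heads are alike. Point on the axis in the head, 23 mm above the shoulder, 57 mm above the foot, where to grasp; z up along the pin
- pin_2_tip (a point): centre of the foot of pin_2's shank, the lowest point of its axis; z along the pin. With the pin home (shoulder on the plate) it lies 34 mm below the plate's top; a hole too small for the shank stops it less than 2 mm below the top
- pin_3_head (a point): tooling pin, 74 mm, 0.1 kg: round steel shank 34 mm long with chamfered foot, under a knurled head 26 mm across, 40 mm tall, whose flat underside is the shoulder. The three pins' shanks measure 16, 13 and 10 mm, but not known which; the heads are alike. Point on the axis in the head, 23 mm above the shoulder, 57 mm above the foot, where to grasp; z up along the pin
- pin_3_tip (a point): centre of the foot of pin_3's shank, the lowest point of its axis; z along the pin. With the pin home (shoulder on the plate) it lies 34 mm below the plate's top; a hole too small for the shank stops it less than 2 mm below the top
- stand_top (a point): centre of the mouth of the single stand: a fixed white plastic block 50 x 50 x 42 mm with one 19.5 mm well. The pin to be gauged stands in it, shoulder on its rim, shank hidden: it is the pin nearest to this point
- rack_well0 (a point): centre of the mouth of well 0 of the rack: a fixed white plastic block 120 x 50 x 42 mm with two 19.5 mm wells 60 mm apart, in which the two other pins stand
- rack_well1 (a point): centre of the mouth of well 1 of the rack: a fixed white plastic block 120 x 50 x 42 mm with two 19.5 mm wells 60 mm apart, in which the two other pins stand
- carrier: round single wafer carrier, 70 mm across, 14 mm tall, lying loose; origin at the centre of its underside
- tweezers: black tweezers 112 mm long, lying loose; origin at the centre of the underside
- driver: screwdriver with red handle, 156 mm long, 21 mm tall, lying loose; origin at the centre of the underside
- marker: marker pen 128 mm long, 14 mm tall, lying loose; origin at the centre of the underside
- sample_box: closed clear orange sample box, 54 x 52 x 45 mm, standing loose; origin at the centre of the underside
Mind the look-alikes: they are no part of the job. Leave any orange or turquoise look-alike of the part that bears pin_1_head alone.

How it is judged:
By the outcome, as a careful person would: the job done as asked, in the order asked, and still so for the second after the job is handed in, with the robot touching nothing.
It also fails if it takes over 64 s, if anything falls off the work surface, if the arm or the gripper's body presses on something with over 40 N, if the wrist force passes 120 N, or if a joint passes its speed limit or range.

## Robot

A 7-joint arm with a two-finger parallel gripper is mounted at the origin on a cart in front of the work surface, level with it; the furniture and walls round the work are solid. World frame = base frame: x ahead of the robot, y to its left, z up, the work surface at z = 0. Lengths are in m, angles in rad, forces in N, time in s.
With the tool pointing down it reaches from about 0.425 to 0.875 m from the base axis. Payload 4.7 kg.
Tool frame: the origin (TCP) lies at the very end of the fingers, on their centre line; the grasp point (between the pads) lies 19 mm behind it; z points along the fingers, y is the line along which they close (so a half turn about z gives the same grasp; the last joint's range is limited). The gripper opens to 87 mm and grips with 3 to 60 N. Pads are 19 mm wide; open, the fingers measure 117 mm over their backs; the gripper's body (75 mm by 190 mm) begins 51 mm behind the grasp point.
Start: joints at [-1.217, 0.321, -0.07, 1.45, 0.023, 1.371, -0.057], TCP at [0.217, 0.613, 0.223] pointing down, gripper open.
Joint ranges: [-2.86, 2.86], [-0.3, 2.09], [-1.38, 1.24], [0.06, 2.45], [-1.56, 4.7], [0.09, 2.05], [-2.69, 2.69]. Speed limits (rad/s): [2.57, 2.57, 3.14, 3.14, 3.14, 3.14, 3.14].

## Interface

Orientations are given as a rotation vector (axis times angle).
In Python, from bench import ctrl, get_image, job gives the robot as it stands.
- The arm moves only by the shell command python3 -m crank 'ROWS' [FORCE]. ROWS is JSON, a list that holds one entry, the list of rows, each a list of 5 numbers: the shift along the tool's x, y, z in mm, then the turn about the tool's z in rad, then the closure, from -1 (fully open) to 1 (shut), so that 0 is half open. A call has 1 to 10 rows; each row shifts and turns the commanded pose from where the row before left it, along the tool's axes as they then stand; what a row does not reach is not made up. A row lasts 1/12 s, in which the tool goes at most 41.7 mm and 7.16 degrees, less where a joint would pass 70% of its speed; a pose out of reach is approached as far as the arm can. A call with a gripper value outside its range is refused whole. The fingers move at their own pace and stop on an object; FORCE is the grip in N (left out, the last holds). Time passes only in rows, so rows that do not move let the fingers close. It gives the time, the measured TCP pose, the force, the opening and the grip force at its end, in the units of the state.
- ctrl.get_state(): the state, without advancing time (a new reading comes with each control period).
- get_image(name): name is "scene" or "side" or "wrist"; returns a dict with "pixels" (480x640x3 uint8, red, green, blue), "fx", "fy", "cx", "cy" (pixels), "k1" (the pictures are not rectified: a ray, as slopes to the right and down, at radius r is drawn at 1 + k1 r^2 times it, then the intrinsics apply), "T" (4x4, takes a point from camera to world coordinates); the wrist camera has in their place "T_tool_cam" (4x4, takes a point from camera to tool coordinates, whose origin is the TCP and whose axes are the flange's). Camera axes: x right, y down, z forward; pixel columns grow to the right and rows downward; lengths in m; the calibration is good to about 2 mm. A picture is of the moment at which its call begins: read the wrist's pose just before it. There is no depth.
- job.close_job(): hands the job in; it is judged then, once.
The state is a dict: "time": time; "joint_positions": joint angles; "qd": joint speeds; "joint_torque": joint torques, N m; "position": TCP position; "tool_rot": TCP orientation; "ft_force": force on the tool from outside, world axes, zero at the start; "torque": the same for the moment, N m; "grip_width": opening from 0.0 (shut) to 1.0 (fully open); "grip_force": force on a finger pad.
Only numpy, scipy, OpenCV 4.12 (cv2) and the standard library are available. Lean on these libraries where they do the work, as an engineer would, in place of code of your own. Each camera call takes 0.05 s, during which the arm holds its last target. There are 200 camera calls.

## Working session

There is one attempt and no reset: what is moved stays moved. The work goes in short steps, Python scripts to look and compute and a shell command to move; the robot and the scene stay as the last step left them, time stands still between calls to the robot, and variables do not carry over. Pictures are saved under pics/ and viewed, at most 10 in all, crops included, and the job is handed in when it is done.

```bash
ls; mkdir -p pics; cat > h.py <<'E'
import numpy as np, cv2
from scipy.spatial.transform import Rotation as R
from bench import ctrl, get_image, job
def grab(n):
    s=ctrl.get_state(); im=get_image(n)
    if n=="wrist":
        T=np.eye(4);T[:3,:3]=R.from_rotvec(s["tool_rot"]).as_matrix();T[:3,3]=s["position"];im["T"]=T@np.array(im["T_tool_cam"])
    im["T"]=np.array(im["T"]); return im
def save(im,f): cv2.imwrite(f,im["pixels"][:,:,::-1])
def ray(im,u,v):
    d=np.array([(u-im["cx"])/im["fx"],(v-im["cy"])/im["fy"]]);s=d.copy()
    for _ in range(20): s=d/(1+im["k1"]*(s@s))
    return im["T"][:3,3], im["T"][:3,:3]@np.array([*s,1])
def onz(im,u,v,z):
    o,d=ray(im,u,v); return o+d*(z-o[2])/d[2]
def proj(im,p):
    c=np.linalg.inv(im["T"])@np.array([*p,1]);s=c[:2]/c[2];s=s*(1+im["k1"]*(s@s))
    return s*[im["fx"],im["fy"]]+[im["cx"],im["cy"]]
E
python3 - <<'E'
from h import *
import pickle
d={n:grab(n) for n in("scene","side")}
pickle.dump(d,open("d0.pkl","wb"))
for n in d: save(d[n],f"pics/{n}0.png"); print(n,d[n]["T"].round(3).tolist(),d[n]["fx"],d[n]["k1"])
s=ctrl.get_state();print(s)
E
```

```text
pics
scene [[0.422, -0.5, 0.756, -0.629], [-0.907, -0.228, 0.355, -0.552], [-0.005, -0.836, -0.549, 0.954], [0.0, 0.0, 0.0, 1.0]] 569.6581943796959 -0.16210391344918001
side [[-0.95, -0.168, 0.264, 0.243], [-0.313, 0.542, -0.78, 0.905], [-0.012, -0.824, -0.567, 0.691], [0.0, 0.0, 0.0, 1.0]] 522.4511294501033 -0.1412670983304297
{'time': 0.1, 'joint_positions': array([-1.21691712,  0.32174627, -0.07010359,  1.45153846,  0.02260716,
        1.3708061 , -0.05687299]), 'qd': array([-0.00015174, -0.00091552,  0.00225729, -0.00219004, -0.00121389,
       -0.00058579,  0.0014833 ]), 'joint_torque': array([-4.46801168e-04, -4.92575598e+01, -4.05951971e-01, -3.13397634e+01,
       -6.41840743e-02,  3.94954195e-02,  7.05024740e-05]), 'position': array([0.21650445, 0.61236156, 0.22158003]), 'tool_rot': array([-5.31012485e-01, -3.09618967e+00,  2.66966784e-03]), 'ft_force': array([-0.12926104,  0.31127966, -0.24775191]), 'torque': array([ 0.01691538, -0.04950269,  0.01461698]), 'grip_force': 0.0, 'grip_width': 0.9984659309573349}
```

View pics/scene0.png

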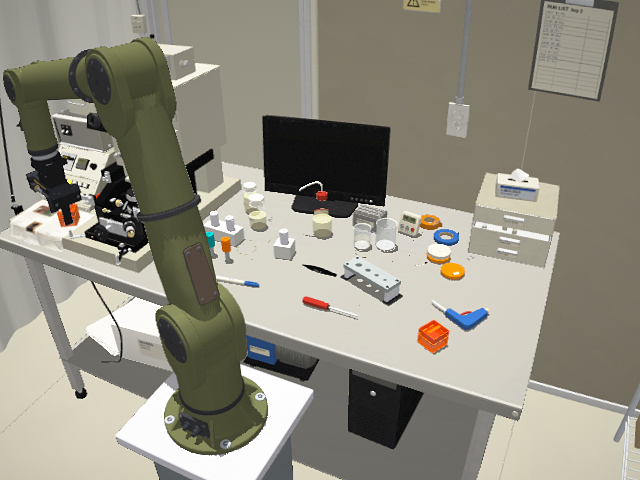

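View pics/side0.png

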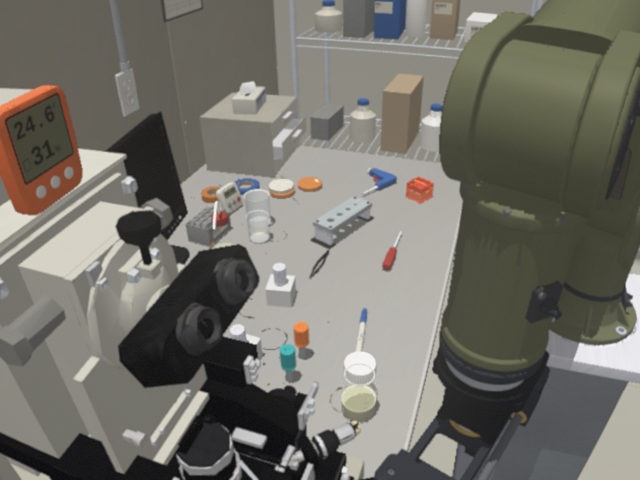

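The scene view shows the single stand with a grey pin at about (284,243). The rack with two grey pins is at (225,225), the orange and turquoise look-alikes are at (226,245) and (209,240), and the gauge is at (371,278). In the side view the stand is at (280,285) and the gauge at (343,220). Candidates for the pin are (284,240) in the small single block, (214,219) and (230,223) in the long rack, and the two coloured ones standing loose. The one in the small square block fits. I'll confirm it in one enlarged crop.

```bash
python3 - <<'E'
import pickle
from h import *
d=pickle.load(open("d0.pkl","rb"))
def crop(n,x,y,w,h,s): return cv2.resize(d[n]["pixels"][y:y+h,x:x+w,::-1],None,fx=s,fy=s,interpolation=cv2.INTER_CUBIC)
a=crop("scene",260,220,160,80,5)
b=crop("side",260,185,120,125,2.4)
b2=crop("scene",190,200,125,75,4)
o=np.zeros((700,800,3),np.uint8);o[:400]=a
o[400:700,:288]=b; o[400:700,288:788]=b2
o=cv2.resize(o[:, :],None,fx=.857,fy=.857)
cv2.imwrite("pics/crop1.png",o)
E
```

```text
(no output)
```

View pics/crop1.png

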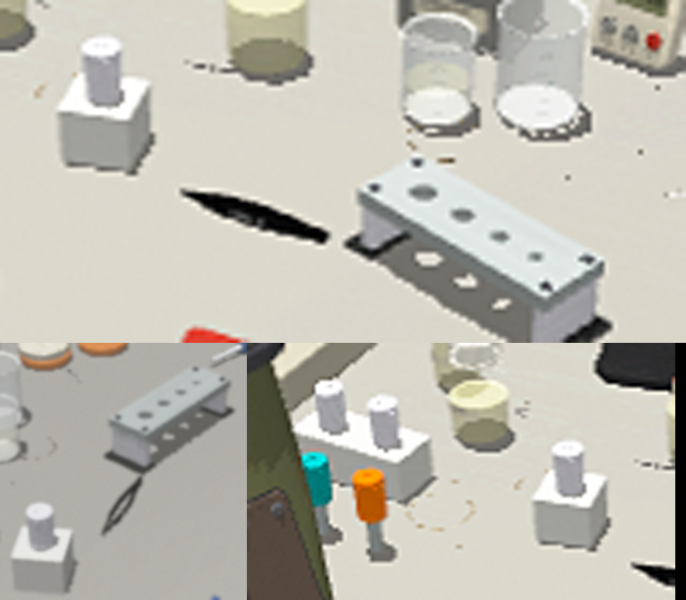

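The crop confirms it: a lone grey pin stands in the small square white block (head top at about scene (283.6,230.7) and side (279,266)). The gauge's four holes run from largest at scene (359,265) to smallest at (385,280). The tweezers lie between them.

```bash
python3 - <<'E'
import pickle
from h import *
d=pickle.load(open("d0.pkl","rb"))
a,b=d["scene"],d["side"]
print("pin top",onz(a,283.6,230.7,.082),onz(b,279,266.2,.082))
for p,q in zip([(358.9,264.8),(367.8,270.2),(376.7,275.3),(385.1,280)],[(330.5,220),(340.2,214.2),(348,209.3),(355.8,204)]):
    print(onz(a,*p,.05),onz(b,*q,.05))
for n,p in dict(rackpin=(214,219),r2=(229,222),orange=(226,238)).items(): print(n,onz(a,*p,.08))
s=ctrl.get_state();M=R.from_rotvec(s["tool_rot"]).as_matrix();print(M.round(3))
w=grab("wrist");print(np.array(w["T_tool_cam"]).round(4).tolist(),w["fx"],w["k1"])
E
```

```text
pin top [0.60131402 0.15143824 0.082     ] [0.59690588 0.15402649 0.082     ]
[ 0.57472046 -0.09654637  0.05      ] [ 0.56991463 -0.09070847  0.05      ]
[ 0.56106919 -0.12814034  0.05      ] [ 0.55591731 -0.122833    0.05      ]
[ 0.54904804 -0.15844803  0.05      ] [ 0.54461577 -0.15060959  0.05      ]
[ 0.5384386  -0.18622697  0.05      ] [ 0.53349592 -0.18118542  0.05      ]
rackpin [0.57628979 0.37890848 0.08      ]
r2 [0.58009264 0.326974   0.08      ]
orange [0.50028053 0.28564617 0.08      ]
[[-0.943  0.333 -0.   ]
 [ 0.333  0.943 -0.002]
 [-0.    -0.002 -1.   ]]
[[-0.0002, -0.9601, -0.2796, 0.0757], [1.0, -0.0, -0.0006, 0.0006], [0.0006, -0.2796, 0.9601, -0.1614], [0.0, 0.0, 0.0, 1.0]] 370.59499024705116 -0.06758067240448021
```

```bash
python3 -m crank '[[[-11,-31.5,0,0,-1],[-11,-31.5,0,0,-1],[-11,-31.5,0,0,-1],[-11,-31.5,0,0,-1],[-11,-31.5,0,0,-1],[-11,-31.5,0,0,-1],[-32,-8.4,0,0,-1],[-32,-8.4,0,0,-1],[-32,-8.4,0,0,-1],[-32,-8.4,0,0,-1]]]' 
python3 -m crank '[[[-32,-8.4,0,0,-1],[-32,-8.4,0,0,-1],[-32,-8.4,0,0,-1],[-32,-8.4,0,0,-1],[-32,-8.4,0,0,-1],[-32,-8.4,0,0,-1],[-32,-8.4,0,0,-1],[-32,-8.4,0,0,-1],[-32,-8.4,0,0,-1],[-32,-8.4,0,0,-1]]]'
python3 -m crank '[[[0,0,0,0,-1],[0,0,0,0,-1],[0,0,0,0,-1]]]'
python3 - <<'E'
from h import *
import pickle
w=grab("wrist");save(w,"pics/w1.png");pickle.dump(w,open("w1.pkl","wb"))
print(R.from_rotvec(ctrl.get_state()["tool_rot"]).as_matrix().round(4),proj(w,[.599,.153,.082]))
E
```

```text
time: 0.98
position: [0.3263, 0.3371, 0.2227]
tool_rot: [0.531, 3.096, 0.001]
ft_force: [-0.2, 0.3, -0.7]
grip_width: 0.999
grip_force: 0.0
time: 1.82
position: [0.6001, 0.1515, 0.2223]
tool_rot: [-0.531, -3.096, 0.0]
ft_force: [0.7, 0.0, 1.0]
grip_width: 1.0
grip_force: 0.0
time: 2.07
position: [0.5985, 0.1529, 0.222]
tool_rot: [-0.531, -3.095, 0.0]
ft_force: [0.4, 0.1, -0.6]
grip_width: 1.001
grip_force: 0.0
[[-9.433e-01  3.319e-01 -1.100e-03]
 [ 3.319e-01  9.433e-01  7.000e-04]
 [ 1.300e-03  3.000e-04 -1.000e+00]] [318.50764599 223.63524855]
```

View pics/w1.png

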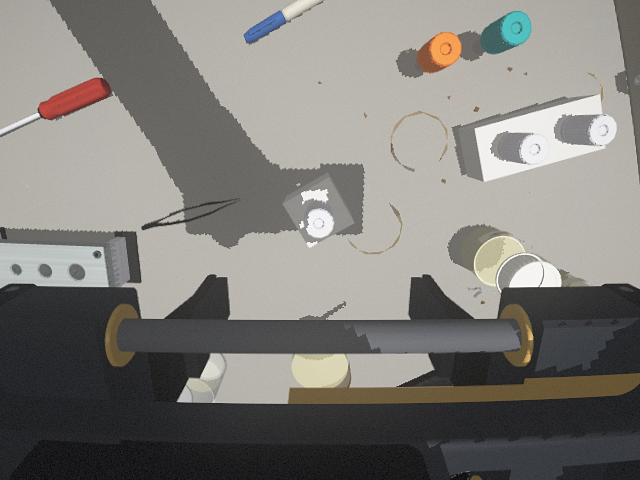

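The wrist view shows the pin in the stand directly under the tool. The head top is at about (319,223), against a predicted (318.5,223.6). The rack and look-alikes sit well clear on the right. I'll refine the head centre and then descend.

```bash
python3 - <<'E'
from h import *
import pickle
w=pickle.load(open("w1.pkl","rb"))
c=cv2.resize(w["pixels"][195:260,275:365,::-1],None,fx=7,fy=7,interpolation=cv2.INTER_CUBIC);cv2.imwrite("pics/w1c.png",c)
g=cv2.cvtColor(w["pixels"],cv2.COLOR_RGB2GRAY)[195:260,275:365]
k=cv2.HoughCircles(cv2.resize(g,None,fx=4,fy=4),cv2.HOUGH_GRADIENT,1,20,param1=80,param2=12,minRadius=44,maxRadius=70)
for q in k[0][:4]:
  u,v=q[0]/4+275,q[1]/4+195;print(u,v,q[2]/4,onz(w,u,v,.082))
E
```

```text
318.875 223.125 14.775 [0.59868698 0.15343735 0.082     ]
314.875 231.375 13.725 [0.60432299 0.14786643 0.082     ]
```

View pics/w1c.png

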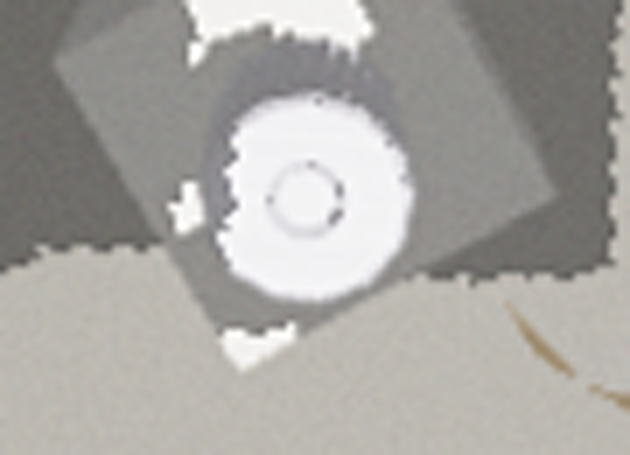

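The crop shows the head's centre ring at about (318.7,223.4), which is within 0.5 mm of the tool axis. Descending and gripping.

```bash
python3 -m crank '[[[0,0,30,0,-1],[0,0,35,0,-1],[0,0,35,0,-1],[0,0,30,0,-1],[0,0,20,0,-1],[0,0,15,0,-1],[0,0,11,0,-1],[0,0,0,0,-1],[0,0,0,0,-1],[0,0,0,0,-1]]]'
python3 -m crank '[[[0,0,0,0,0.6],[0,0,0,0,0.6],[0,0,0,0,0.6],[0,0,0,0,0.6],[0,0,0,0,1],[0,0,0,0,1],[0,0,0,0,1],[0,0,0,0,1],[0,0,0,0,1],[0,0,0,0,1]]]' 40
```

```text
time: 2.95
position: [0.5998, 0.1533, 0.048]
tool_rot: [0.53, 3.095, 0.002]
ft_force: [-1.1, -0.2, 0.4]
grip_width: 0.997
grip_force: 0.0
time: 3.78
position: [0.5991, 0.1525, 0.0466]
tool_rot: [-0.531, -3.096, -0.0]
ft_force: [0.6, -0.0, -0.1]
grip_width: 0.324
grip_force: 0.0
```

```bash
python3 -m crank '[[[0,0,0,0,1],[0,0,0,0,1],[0,0,0,0,1],[0,0,-10,0,1],[0,0,-20,0,1],[0,0,-30,0,1],[0,0,-30,0,1],[0,0,-30,0,1],[0,0,-23.5,0,1]]]' 40
python3 -m crank '[[[-6,-15,0,0,1],[-12,-30,0,0,1],[-14,-36,0,0,1],[-14,-36,0,0,1],[-14,-36,0,0,1],[-14,-36,0,0,1],[-14,-36,0,0,1],[-14,-36,0,0,1],[-12,-27,0,0,1]]]'
python3 -m crank '[[[0,0,0,0,1],[0,0,0,0,1],[0,0,0,0,1],[0,0,0,0,1]]]'
python3 - <<'E'
from h import *
import pickle
w=grab("wrist");save(w,"pics/w2.png");pickle.dump(w,open("w2.pkl","wb"))
E
```

```text
time: 4.53
position: [0.5997, 0.1524, 0.1935]
tool_rot: [0.531, 3.094, 0.002]
ft_force: [1.1, 0.2, -0.8]
grip_width: 0.291
grip_force: 40.0
time: 5.28
position: [0.6097, -0.1613, 0.1911]
tool_rot: [0.536, 3.095, -0.002]
ft_force: [0.4, -0.9, -1.5]
grip_width: 0.288
grip_force: 40.0
time: 5.62
position: [0.611, -0.1548, 0.1901]
tool_rot: [-0.527, -3.097, -0.002]
ft_force: [0.1, 0.5, -0.6]
grip_width: 0.286
grip_force: 40.0
```

View pics/w2.png

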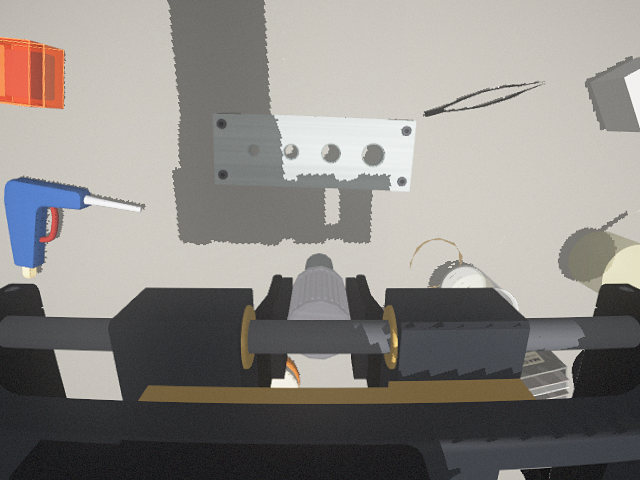

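The wrist view shows the pin held upright with its foot at about (319,260). The gauge holes are at (373,155), (331,153), (291,152) and (253,150), largest to smallest. Next I measure the holes and foot precisely.

```bash
python3 - <<'E'
from h import *
import pickle
w=pickle.load(open("w2.pkl","rb"))
P=w["pixels"]; g=cv2.cvtColor(P,cv2.COLOR_RGB2GRAY)
a=cv2.resize(P[135:170,240:400,::-1],None,fx=5,fy=5,interpolation=cv2.INTER_CUBIC)
b=cv2.resize(P[245:310,280:360,::-1],None,fx=5,fy=5,interpolation=cv2.INTER_CUBIC)
o=np.zeros((505,800,3),np.uint8);o[:175]=a;o[178:503,:400]=b;cv2.imwrite("pics/w2c.png",o)
for (u,v) in [(373,155),(331,153),(291,152),(253,150)]:
    q=cv2.resize(g[v-20:v+20,u-20:u+20],None,fx=8,fy=8,interpolation=cv2.INTER_CUBIC)
    k=cv2.HoughCircles(q,cv2.HOUGH_GRADIENT,1,60,param1=60,param2=8,minRadius=40,maxRadius=110)
    for c in ([] if k is None else k[0][:2]):
        U,V=c[0]/8+u-20-.44,c[1]/8+v-20-.44;print(U.round(2),V.round(2),c[2]/8,onz(w,U,V,.05).round(4))
E
```

```text
373.25 154.25 11.3375 [ 0.5721 -0.0943  0.05  ]
373.5 174.5 9.5875 [ 0.5876 -0.0989  0.05  ]
330.75 152.5 9.4875 [ 0.5597 -0.126   0.05  ]
347.87 148.12 9.85 [ 0.5609 -0.112   0.05  ]
290.75 150.62 7.375 [ 0.5477 -0.1556  0.05  ]
287.5 158.12 5.95 [ 0.5524 -0.1601  0.05  ]
```

View pics/w2c.png

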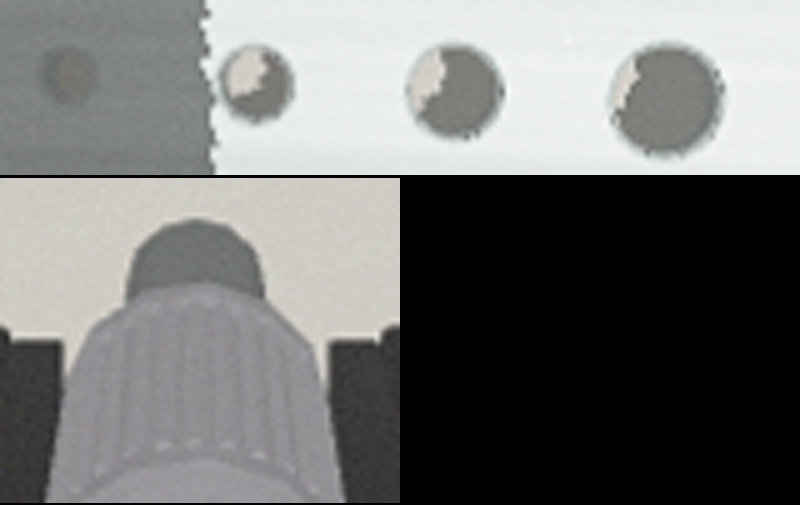

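The crop shows the round foot as a silhouette 138/5 = 27.6 px wide, which is about 16 mm, with its top edge at (318.6,253.4). I'll work out the foot's offset in the tool frame, then the move to hole 0.

```bash
python3 - <<'E'
from h import *
import pickle
w=pickle.load(open("w2.pkl","rb"))
Tt=np.array(w["T_tool_cam"]); wt=dict(w,T=Tt)
for z in(.037,.038): print("foot far edge tool",onz(wt,318.6,253.2,z)*1e3)
print("shank l/r", onz(wt,280+126/5-.4,272,.036)*1e3, onz(wt,280+264/5-.4,272,.036)*1e3)
s=ctrl.get_state();M=R.from_rotvec(s["tool_rot"]).as_matrix();p=np.array(s["position"]);print(p,M.round(4).tolist())
for u,v in[(373.1,154.5),(330.8,152.8),(290.8,151.),(253.3,149.6)]:
    q=onz(w,u,v,.05); print(q.round(4),(M.T@(q-p)*1e3).round(1))
E
```

```text
foot far edge tool [ 8.23767395  0.44304974 37.        ]
foot far edge tool [ 7.89756329  0.44207001 38.        ]
shank l/r [-2.75823706 -7.44093959 36.        ] [-2.75756211  8.32212608 36.        ]
[ 0.61099544 -0.15473617  0.19010819] [[-0.9439, 0.3303, 0.0001], [0.3303, 0.9439, 0.0012], [0.0003, 0.0011, -1.0]]
[ 0.5723 -0.0945  0.05  ] [ 56.4  43.9 140.2]
[ 0.5599 -0.126   0.05  ] [ 57.7  10.1 140.1]
[ 0.548  -0.1557  0.05  ] [ 59.1 -21.8 140.1]
[ 0.537  -0.1835  0.05  ] [ 60.3 -51.8 140.1]
```

```bash
python3 -m crank '[[[10,8,0,0,1],[16,12,0,0,1],[16,12,0,0,1],[10,8,10,0,1],[4,3.5,20,0,1],[0,0,25,0,1],[0,0,20,0,1],[0,0,12,0,1],[0,0,0,0,1],[0,0,0,0,1]]]'
python3 -m crank '[[[0,0,3,0,1],[0,0,2,0,1],[0,0,0,0,1],[0,0,0,0,1],[0,0,0,0,1]]]'
python3 - <<'E'
from h import *
s=ctrl.get_state();p=s["position"];M=R.from_rotvec(s["tool_rot"]).as_matrix()
print(p, s["ft_force"], "err to hole0", M.T@(np.array([.5723,-.0945,.05])-p)*1e3)
E
```

```text
time: 6.5
position: [0.5721, -0.0965, 0.1031]
tool_rot: [-0.529, -3.096, -0.0]
ft_force: [1.0, -0.0, -0.9]
grip_width: 0.288
grip_force: 40.0
time: 6.92
position: [0.5726, -0.0975, 0.0986]
tool_rot: [0.531, 3.095, 0.0]
ft_force: [0.2, 0.4, -0.4]
grip_width: 0.289
grip_force: 40.0
[ 0.57263011 -0.09752303  0.09857443] [ 0.16084471  0.43850432 -0.35636613] err to hole0 [ 1.35952308  2.72083658 48.57439556]
```

```bash
python3 -m crank '[[[0,0,0,0,1],[0,0,0,0,1],[0,0,0,0,1],[0,0,0,0,1]]]'
python3 - <<'E'
from h import *
s=ctrl.get_state();p=s["position"];M=R.from_rotvec(s["tool_rot"]).as_matrix()
print(p, s["ft_force"], "err to hole0", M.T@(np.array([.5723,-.0945,.05])-p)*1e3)
E
```

```text
time: 7.25
position: [0.5723, -0.0974, 0.0981]
tool_rot: [0.531, 3.096, 0.0]
ft_force: [0.5, -0.2, -0.7]
grip_width: 0.293
grip_force: 40.0
[ 0.57232391 -0.09737203  0.09809464] [ 0.46091802 -0.15643272 -0.74593656] err to hole0 [ 0.98345115  2.69504084 48.09483278]
```

```bash
python3 - <<'E'
from h import *
import pickle
w=grab("wrist");pickle.dump(w,open("w3.pkl","wb"))
for q in [(.5723,-.0945,.05),(.5599,-.126,.05),(.548,-.1557,.05),(.537,-.1835,.05)]: print(proj(w,q).round(1))
P=w["pixels"];cv2.imwrite("pics/w3c.png",cv2.resize(P[170:320,130:360,::-1],None,fx=3.4,fy=3.4,interpolation=cv2.INTER_CUBIC))
E
```

```text
[322.4 258.7]
[265.9 256.8]
[212.9 254.6]
[163.9 252.8]
```

View pics/w3c.png

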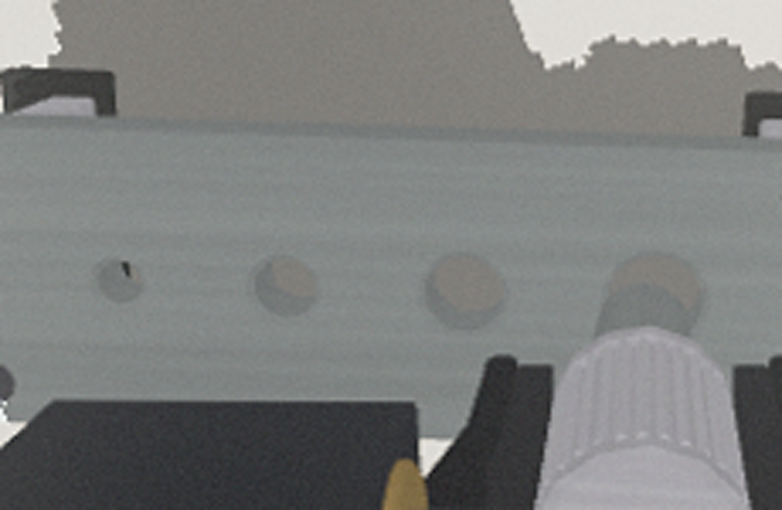

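The crop shows the foot in front of hole 0. Hole 0's centre is about 3 px right of the shank, at u≈323 against 320. Holes 1–3 are at (267.1,255.6), (214.1,254.1) and (165.3,252.4), close to the predictions. I'll get the foot edges numerically.

```bash
python3 - <<'E'
from h import *
import pickle
w=pickle.load(open("w3.pkl","rb"));P=w["pixels"].astype(int)
for n,W,rows in(("w2",pickle.load(open("w2.pkl","rb")),(262,264,266)),("w3",w,(258,260,262,264))):
  Q=cv2.GaussianBlur(W["pixels"],(3,3),0).astype(int).sum(2)
  for v in rows: print(n,v,Q[v,298:346].tolist())
print("col320",cv2.GaussianBlur(w["pixels"],(3,3),0).astype(int).sum(2)[238:272,318].tolist())
wt=dict(w,T=np.array(w["T_tool_cam"]))
D={1:(266.7,255.2),2:(213.8,253.7),3:(164.9,252.0)}
h={k:onz(wt,*D[k],.0481)*1e3 for k in D};print(h)
E
```

```text
w2 262 [605, 604, 604, 604, 604, 605, 607, 561, 443, 350, 330, 335, 338, 340, 343, 343, 343, 346, 344, 344, 343, 342, 340, 342, 345, 343, 340, 340, 343, 342, 341, 338, 342, 408, 531, 603, 610, 606, 606, 607, 605, 603, 604, 608, 609, 607, 607, 607]
w2 264 [605, 605, 605, 605, 605, 608, 588, 502, 392, 336, 332, 337, 341, 344, 345, 343, 343, 344, 345, 343, 340, 337, 339, 342, 342, 341, 341, 341, 343, 346, 343, 335, 327, 358, 464, 569, 608, 610, 607, 607, 605, 605, 606, 606, 605, 605, 605, 605]
w2 266 [601, 603, 605, 604, 604, 608, 566, 445, 347, 326, 335, 342, 348, 354, 360, 366, 374, 378, 381, 390, 398, 403, 408, 408, 402, 392, 378, 362, 352, 344, 340, 334, 326, 330, 405, 534, 604, 610, 611, 609, 608, 607, 607, 605, 604, 605, 603, 604]
w3 258 [411, 411, 409, 408, 407, 408, 411, 411, 402, 386, 368, 359, 360, 363, 365, 368, 365, 368, 371, 368, 365, 368, 367, 365, 365, 364, 365, 367, 364, 364, 364, 363, 374, 383, 383, 377, 370, 367, 375, 390, 403, 412, 417, 415, 414, 412, 414, 418]
w3 260 [406, 406, 408, 409, 409, 409, 409, 406, 389, 366, 356, 355, 358, 361, 366, 366, 364, 365, 368, 367, 
[... 276 characters left out ...]
, 367, 370, 369, 367, 365, 363, 363, 363, 365, 367, 366, 372, 387, 400, 409, 414, 413, 413, 414, 414, 413, 411]
w3 264 [412, 413, 413, 411, 413, 416, 410, 387, 364, 353, 353, 356, 362, 365, 366, 368, 368, 367, 365, 365, 362, 361, 365, 365, 363, 363, 368, 370, 368, 368, 369, 366, 360, 358, 361, 364, 373, 389, 402, 408, 412, 413, 414, 412, 412, 416, 417, 413]
col320 [421, 423, 420, 416, 409, 399, 386, 381, 380, 382, 382, 382, 382, 382, 381, 372, 365, 363, 365, 365, 365, 366, 364, 364, 364, 364, 362, 380, 428, 470, 490, 491, 482, 473]
{1: array([  3.18640667, -30.62872757,  48.1       ]), 2: array([  4.0896244 , -62.48508032,  48.1       ]), 3: array([  5.10280267, -92.33311395,  48.1       ])}
```

```bash
python3 -m crank '[[[1,2.7,0,0,1],[0,0,3,0,1],[0,0,3,0,1],[0,0,2,0,1],[0,0,1,0,1],[0,0,1,0,1],[0,0,0,0,1]]]'
python3 -m crank '[[[0,0,1,0,1],[0,0,1,0,1],[0,0,0,0,1]]]'
python3 -m crank '[[[0,0,1,0,1],[0,0,1,0,1],[0,0,0,0,1]]]'
```

```text
time: 7.88
position: [0.5721, -0.0945, 0.0878]
tool_rot: [-0.531, -3.096, 0.0]
ft_force: [-0.4, -0.2, -0.9]
grip_width: 0.287
grip_force: 40.0
time: 8.13
position: [0.5722, -0.0945, 0.0859]
tool_rot: [-0.531, -3.096, -0.0]
ft_force: [0.2, 0.7, -0.1]
grip_width: 0.291
grip_force: 40.0
time: 8.38
position: [0.5721, -0.0945, 0.0838]
tool_rot: [-0.531, -3.096, -0.0]
ft_force: [-0.7, -0.0, -1.5]
grip_width: 0.287
grip_force: 40.0
```

```bash
python3 -m crank '[[[0,0,2,0,1],[0,0,2,0,1],[0,0,2,0,1],[0,0,0,0,1]]]'
python3 -m crank '[[[0,0,3,0,1],[0,0,3,0,1],[0,0,3,0,1],[0,0,0,0,1]]]'
python3 -m crank '[[[0,0,3,0,1],[0,0,3,0,1],[0,0,3,0,1],[0,0,0,0,1]]]'
```

```text
time: 8.72
position: [0.572, -0.0945, 0.0775]
tool_rot: [-0.531, -3.096, 0.0]
ft_force: [-0.4, 0.1, -0.9]
grip_width: 0.287
grip_force: 40.0
time: 9.05
position: [0.572, -0.0946, 0.0683]
tool_rot: [-0.531, -3.096, 0.001]
ft_force: [1.5, 0.2, -0.9]
grip_width: 0.285
grip_force: 40.0
time: 9.38
position: [0.572, -0.0946, 0.0594]
tool_rot: [-0.531, -3.096, 0.0]
ft_force: [0.1, 0.1, -1.4]
grip_width: 0.287
grip_force: 40.0
```

```bash
python3 -m crank '[[[0,0,2,0,1],[0,0,2,0,1],[0,0,0.5,0,1],[0,0,0,0,1]]]'
python3 -m crank '[[[0,0,0.4,0,1],[0,0,0,0,1]]]'
python3 -m crank '[[[0,0,0.4,0,1],[0,0,0,0,1]]]'
```

```text
time: 9.72
position: [0.5722, -0.0945, 0.0554]
tool_rot: [-0.531, -3.096, 0.0]
ft_force: [0.6, -0.4, -0.5]
grip_width: 0.289
grip_force: 40.0
time: 9.88
position: [0.5722, -0.0944, 0.0552]
tool_rot: [-0.531, -3.096, -0.0]
ft_force: [0.5, 0.3, -1.2]
grip_width: 0.285
grip_force: 40.0
time: 10.05
position: [0.5723, -0.0944, 0.0548]
tool_rot: [0.531, 3.096, 0.0]
ft_force: [-0.3, -0.4, -0.7]
grip_width: 0.284
grip_force: 40.0
```

```bash
for i in 1 2; do :; done
python3 -m crank '[[[0,0,0.5,0,1],[0,0,0,0,1]]]' | sed -n '2p;4p'
python3 -m crank '[[[0,0,0.5,0,1],[0,0,0,0,1]]]' | sed -n '2p;4p'
python3 -m crank '[[[0,0,0.5,0,1],[0,0,0,0,1]]]' | sed -n '2p;4p'
```

```text
position: [0.5724, -0.0945, 0.0545]
ft_force: [-0.8, -0.3, 1.4]
position: [0.5724, -0.0945, 0.0545]
ft_force: [-2.6, 0.7, 5.7]
position: [0.5724, -0.0945, 0.0545]
ft_force: [-3.9, 1.4, 8.0]
```

Hole 0 is passed, with the shoulder seated at 8 N. Now lifting to try hole 1.

```bash
python3 -m crank '[[[0,0,-2,0,1],[0,0,-8,0,1],[0,0,-15,0,1],[0,0,-12,0,1],[0,0,-8,0,1],[0.4,-9,0,0,1],[0.5,-14,0,0,1],[0.3,-9,0,0,1],[0,-2,0,0,1],[0,0,0,0,1]]]'
python3 -m crank '[[[0,0,2,0,1],[0,0,2,0,1],[0,0,2,0,1],[0,0,0,0,1],[0,0,0,0,1]]]'
python3 - <<'E'
from h import *
s=ctrl.get_state();p=s["position"];M=R.from_rotvec(s["tool_rot"]).as_matrix()
print(M.T@(np.array([.5599,-.126,.05])-p)*1e3)
w=grab("wrist")
P=w["pixels"];cv2.imwrite("pics/w4c.png",cv2.resize(P[200:320,200:420,::-1],None,fx=3.6,fy=3.6,interpolation=cv2.INTER_CUBIC)[:,:790])
E
```

```text
time: 11.38
position: [0.5586, -0.1281, 0.0976]
tool_rot: [-0.536, -3.094, 0.001]
ft_force: [-0.5, -0.8, -0.4]
grip_width: 0.289
grip_force: 40.0
time: 11.8
position: [0.5597, -0.1257, 0.0919]
tool_rot: [-0.53, -3.096, -0.0]
ft_force: [0.8, -1.6, -0.4]
grip_width: 0.285
grip_force: 40.0
[-0.31350284 -0.19834904 41.88692792]
```

View pics/w4c.png

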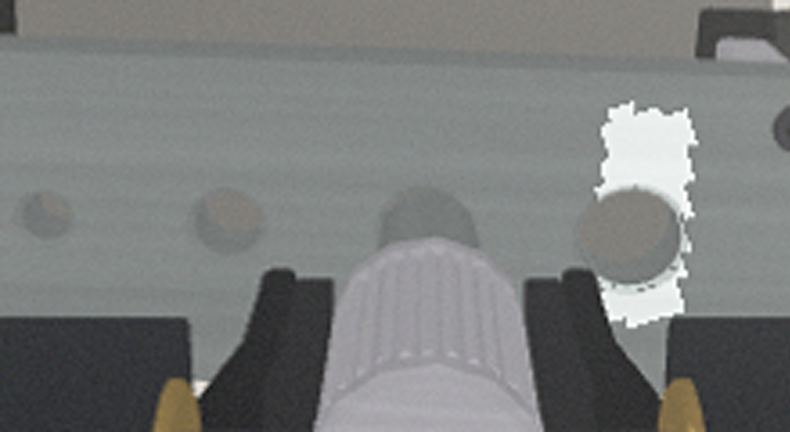

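The crop shows the foot covering hole 1 entirely, at crop (428,210), with the open hole 0 at (632,235). It is aligned and looks larger than the hole. I'll press gently on the mouth.

```bash
f(){ sed -n '2p;4p'; }
python3 -m crank '[[[-0.3,-0.3,1,0,1],[0,0,1,0,1],[0,0,0.5,0,1],[0,0,0,0,1],[0,0,0,0,1]]]' | f
python3 -m crank '[[[0,0,0.7,0,1],[0,0,0,0,1]]]' | f
python3 -m crank '[[[0,0,0.7,0,1],[0,0,0,0,1]]]' | f
python3 -m crank '[[[0,0,0.5,0,1],[0,0,0,0,1]]]' | f
```

```text
position: [0.56, -0.1266, 0.0898]
ft_force: [0.5, -0.2, -0.7]
position: [0.5599, -0.1265, 0.089]
ft_force: [0.2, -0.1, -1.1]
position: [0.5601, -0.1266, 0.0885]
ft_force: [-0.6, 0.2, 0.5]
position: [0.5603, -0.1266, 0.0884]
ft_force: [-0.8, -0.3, 3.1]
```

```bash
f(){ sed -n '2p;4p'; }
python3 -m crank '[[[0.2,0.5,0.3,0,1],[0,0,0,0,1],[0,0,0,0,1]]]' | f
python3 -m crank '[[[0,0.4,0,0,1],[0,0,0,0,1],[0,0,0,0,1]]]' | f
python3 -m crank '[[[0.5,0,0,0,1],[0,0,0,0,1],[0,0,0,0,1]]]' | f
```

```text
position: [0.5603, -0.1266, 0.0883]
ft_force: [-2.0, -0.8, 4.8]
position: [0.5603, -0.1265, 0.0883]
ft_force: [-0.1, -1.7, 5.5]
position: [0.5602, -0.1264, 0.0884]
ft_force: [0.3, -2.3, 5.3]
```

```bash
f(){ sed -n '2p;4p'; }
python3 -m crank '[[[0,0,-2,0,1],[0,0,0,0,1],[0,0,0,0,1],[0,0,0,0,1]]]' | f
python3 -m crank '[[[0,0,1.5,0,1],[0,0,0,0,1],[0,0,0,0,1]]]' | f
python3 -m crank '[[[0,0,0.6,0,1],[0,0,0,0,1]]]' | f
python3 -m crank '[[[0,0,0.6,0,1],[0,0,0,0,1]]]' | f
```

```text
position: [0.5592, -0.125, 0.089]
ft_force: [-0.3, 0.1, -0.7]
position: [0.5598, -0.1253, 0.0884]
ft_force: [-1.4, 0.5, 4.2]
position: [0.56, -0.1254, 0.0884]
ft_force: [-1.9, 0.6, 7.1]
position: [0.5602, -0.1254, 0.0883]
ft_force: [-2.2, 0.8, 9.9]
```

```bash
f(){ sed -n '2p;4p'; }
python3 -m crank '[[[0,0,-3.5,0,1],[-0.2,-1.2,0,0,1],[0,0,0,0,1],[0,0,0,0,1],[0,0,0,0,1]]]' | f
python3 -m crank '[[[0,0,1.8,0,1],[0,0,0,0,1],[0,0,0,0,1]]]' | f
python3 -m crank '[[[0,0,0.6,0,1],[0,0,0,0,1]]]' | f
python3 -m crank '[[[0,0,0.6,0,1],[0,0,0,0,1]]]' | f
python3 -m crank '[[[0,0,0.6,0,1],[0,0,0,0,1]]]' | f
```

```text
position: [0.5591, -0.1266, 0.0899]
ft_force: [-0.3, 0.4, -0.5]
position: [0.5595, -0.1267, 0.0885]
ft_force: [0.3, 0.1, 0.5]
position: [0.5597, -0.1267, 0.0884]
ft_force: [-0.9, -1.0, 3.7]
position: [0.5599, -0.1268, 0.0883]
ft_force: [-0.6, 0.2, 5.5]
position: [0.5601, -0.1269, 0.0882]
ft_force: [-0.9, 0.1, 9.3]
```

```bash
f(){ sed -n '2p;4p'; }
python3 -m crank '[[[0,0,-3.6,0,1],[0.8,0.5,0,0,1],[0,0,0,0,1],[0,0,0,0,1]]]' | f
python3 -m crank '[[[0,0,2.4,0,1],[0,0,0,0,1],[0,0,0.6,0,1],[0,0,0,0,1]]]' | f
python3 -m crank '[[[0,0,0.7,0,1],[0,0,0,0,1]]]' | f
python3 -m crank '[[[0,0,-3.7,0,1],[-1.6,0.3,0,0,1],[0,0,0,0,1],[0,0,0,0,1]]]' | f
python3 -m crank '[[[0,0,2.4,0,1],[0,0,0,0,1],[0,0,0.6,0,1],[0,0,0,0,1]]]' | f
python3 -m crank '[[[0,0,0.7,0,1],[0,0,0,0,1]]]' | f
```

```text
position: [0.5584, -0.1257, 0.0898]
ft_force: [-0.2, -0.4, -0.5]
position: [0.5593, -0.126, 0.0883]
ft_force: [-1.6, -0.2, 7.2]
position: [0.5596, -0.1261, 0.0882]
ft_force: [-2.7, 0.8, 10.3]
position: [0.5602, -0.1261, 0.0898]
ft_force: [0.1, 0.3, -0.2]
position: [0.5608, -0.1264, 0.0883]
ft_force: [-1.4, -0.4, 7.0]
position: [0.5611, -0.1264, 0.0882]
ft_force: [-2.9, 0.6, 10.6]
```

The pin was refused at every spot pressed across hole 1's mouth, at up to about 10 N and with the foot no more than 0.3 mm below the top. It is therefore the 16 mm pin, and it goes back to hole 0.

```bash
f(){ sed -n '2p;4p'; }
python3 -m crank '[[[0,0,-4,0,1],[0,0,-7,0,1],[-0.2,8,0,0,1],[-0.3,12,0,0,1],[-0.2,9,0,0,1],[0,4.6,0,0,1],[0,0,0,0,1],[0,0,0,0,1],[0,0,0,0,1],[0,0,0,0,1]]]' | f
python3 -m crank '[[[0,0,0,0,1],[0,0,0,0,1],[0,0,0,0,1]]]' | f
```

```text
position: [0.572, -0.0954, 0.0976]
ft_force: [0.1, -0.3, -1.5]
position: [0.5722, -0.095, 0.0977]
ft_force: [0.5, 0.4, -1.3]
```

```bash
f(){ sed -n '2p;4p'; }
python3 -m crank '[[[0.2,0.3,3,0,1],[0,0,3,0,1],[0,0,3,0,1],[0,0,2,0,1],[0,0,1.5,0,1],[0,0,0,0,1]]]' | f
python3 -m crank '[[[0,0,2,0,1],[0,0,2,0,1],[0,0,2,0,1],[0,0,0,0,1]]]' | f
python3 -m crank '[[[0,0,3,0,1],[0,0,3,0,1],[0,0,3,0,1],[0,0,3,0,1],[0,0,0,0,1]]]' | f
python3 -m crank '[[[0,0,3,0,1],[0,0,3,0,1],[0,0,3,0,1],[0,0,0,0,1]]]' | f
```

```text
position: [0.572, -0.0944, 0.0847]
ft_force: [0.7, 0.3, -1.6]
position: [0.5721, -0.0944, 0.0788]
ft_force: [0.1, -0.5, -0.3]
position: [0.572, -0.0945, 0.0665]
ft_force: [1.0, -0.4, -1.4]
position: [0.5721, -0.0945, 0.0575]
ft_force: [0.6, -0.4, -1.2]
```

```bash
f(){ sed -n '2p;4p'; }
python3 -m crank '[[[0,0,2,0,1],[0,0,0.7,0,1],[0,0,0,0,1]]]' | f
python3 -m crank '[[[0,0,0.5,0,1],[0,0,0,0,1],[0,0,0,0,1]]]' | f
python3 -m crank '[[[0,0,0.5,0,1],[0,0,0,0,1],[0,0,0,0,1]]]' | f
```

```text
position: [0.5722, -0.0944, 0.0553]
ft_force: [1.4, -1.3, -1.6]
position: [0.5722, -0.0944, 0.055]
ft_force: [0.2, -0.0, -1.3]
position: [0.5723, -0.0944, 0.0545]
ft_force: [0.2, -0.7, -0.1]
```

```bash
f(){ sed -n '2,5p'; }
python3 -m crank '[[[0,0,0.4,0,1],[0,0,0,0,1],[0,0,0,0,1]]]' | f
python3 -m crank '[[[0,0,0,0,0.3],[0,0,0,0,0.2],[0,0,0,0,0],[0,0,0,0,0],[0,0,0,0,0],[0,0,0,0,0],[0,0,0,0,0],[0,0,0,0,0],[0,0,0,0,0]]]' | f
python3 -m crank '[[[0,0,-3,0,0],[0,0,-8,0,0],[0,0,-15,0,0],[0,0,-20,0,0],[0,0,-25,0,0],[0,0,-25,0,0],[0,0,-20,0,0],[0,0,-10,0,0],[0,0,0,0,0],[0,0,0,0,0]]]' | f
python3 - <<'E'
from h import *
import pickle
w=grab("wrist"); a=grab("scene")
W=np.zeros((360,800,3),np.uint8)
W[:,:400]=cv2.resize(w["pixels"][120:300,220:420,::-1],(400,360),interpolation=cv2.INTER_CUBIC)
W[:,400:]=cv2.resize(a["pixels"][225:315,330:430,::-1],(400,360),interpolation=cv2.INTER_CUBIC)
cv2.imwrite("pics/end.png",W)
E
```

```text
position: [0.5723, -0.0944, 0.0545]
tool_rot: [0.531, 3.096, 0.0]
ft_force: [-1.0, -0.4, 3.3]
grip_width: 0.282
position: [0.5722, -0.0944, 0.0541]
tool_rot: [0.531, 3.096, 0.0]
ft_force: [0.1, 0.6, 0.2]
grip_width: 0.501
position: [0.5722, -0.0944, 0.1801]
tool_rot: [0.531, 3.096, 0.001]
ft_force: [0.1, 0.2, -0.4]
grip_width: 0.501
```

View pics/end.png

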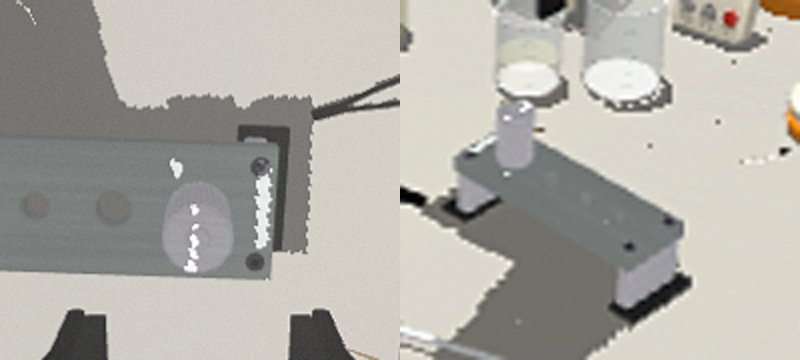

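The wrist crop (pin at (197,228)) and the scene crop (pin at (515,140)) both show the pin standing upright in the largest hole. Its shoulder is on the plate and the gripper is clear above it. Handing in.

```bash
python3 -c "
from bench import ctrl,job
print(ctrl.get_state()['time']);print(job.close_job())"
```

```text
22.6167
the job is handed in; nothing more can be done
None
```

The pin is the 16 mm one: it passed the 17 mm hole and was refused by the 14 mm hole at about 10 N. It now stands fully home in the 17 mm hole with the gripper clear, and I handed the job in at 22.6 s.

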